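# Turn the seed-counting plate wells up into the seeding tray

### The arm

A 6-joint arm with a two-finger parallel gripper is mounted at the origin on the work surface; the furniture and walls round the work are solid. World frame = base frame: x ahead of the robot, y to its left, z up, the work surface at z = 0. Lengths are in mm, angles in rad, forces in N, time in s.
With the tool pointing down it reaches from about 275 to 850 mm from the base axis. Payload 19 kg.
Tool frame: the origin (TCP) lies between the finger pads; the fingertips stand 8 mm ahead of it and the grasp point (between the pads) lies 11 mm behind it; z points along the fingers, y is the line along which they close (so a half turn about z gives the same grasp; the last joint's range is limited). The gripper opens to 85 mm and grips with 20 to 120 N. Pads are 22 mm wide; open, the fingers measure 114 mm over their backs; the gripper's body (76 mm by 85 mm) begins 54 mm behind the grasp point. The pads swing forward as they close: fully open they stand 13 mm farther back than shut.
Start: joints at [1.079, 0.15, 1.437, -0, 1.554, -0.134], TCP at [201.376, 538.553, 239.267] pointing down, gripper open.
Joint ranges: [-2.8, 2.8], [-0.68, 2.1], [0.12, 2.68], [-1.39, 4.53], [0.16, 2.79], [-2.81, 2.81]. Speed limits (rad/s): [1.89, 1.89, 2.22, 3.01, 3.01, 3.01].

### API

Orientations are given as a unit quaternion [x, y, z, w].
In Python, from cell import monitor, imaging, r gives the robot as it stands.
- The arm moves only by the tool apply_moves, never from a script. Its argument "increments" is text: rows parted by semicolons, each of 7 numbers parted by spaces: the shift along the tool's x, y, z in cm, then the turn, a rotation vector about the tool's x, y, z in degrees, then the opening, from 0 (shut) to 1 (fully open). A call has 1 to 10 rows; each row shifts and turns the commanded pose from where the row before left it, along the tool's axes as they then stand; what a row does not reach is not made up. A row lasts 1/12 s, in which the tool goes at most 41.7 mm and 7.16 degrees, less where a joint would pass 70% of its speed; a pose out of reach is approached as far as the arm can. A call with a gripper value outside its range is refused whole. The fingers move at their own pace and stop on an object; the grip force is fixed at half the most. Time passes only in rows, so rows that do not move let the fingers close. It gives the time, the measured TCP pose, the force, the opening and the grip force at its end, in the units of the state.
- monitor.state(): the state, without advancing time (a new reading comes with each control period).
- imaging.read_camera(name): name is "scene" or "top" or "wrist"; returns the picture (420x560x3 uint8, red, green, blue); there is no depth.
- imaging.camera_model(name): a dict with "fx", "fy", "cx", "cy" (pixels), "D" ([k1, k2, p1, p2, k3] as OpenCV has them; the pictures are not rectified), "pose" (4x4, takes a point from camera to world coordinates); the wrist camera has in their place "hand_eye" (4x4, takes a point from camera to tool coordinates, whose origin is the TCP and whose axes are the flange's). Camera axes: x right, y up, looking along -z (the intrinsics and any distortion apply to the point x, -y, -z); pixel columns grow to the right and rows downward; lengths in mm; the calibration is good to about 2 mm. A picture is of the moment at which its call begins: read the wrist's pose just before it. camera_model takes no time and is no camera call.
- r.finish_job(): hands the job in; it is judged then, once.
The state is a dict: "clock": time; "q": joint angles; "dq": joint speeds; "tau": joint torques, N m; "tcp_pos": TCP position; "ee_rot": TCP orientation; "force": force on the tool from outside, world axes, zero at the start; "ft_torque": the same for the moment, N m; "gripper_width": opening from 0.0 (shut) to 1.0 (fully open); "finger_force": force on a finger pad.
Only numpy, scipy, OpenCV 4.12 (cv2) and the standard library are available. Lean on these libraries where they do the work, as an engineer would, in place of code of your own. Each camera call takes 0.05 s, during which the arm holds its last target. There are 200 camera calls.

### The job

The seed-counting plate (the taller of the two metal plates) is draining in the rack with its wells facing the pegs. Take it out, turn it over so that its wells face up, and leave it lying flat on the floor of the shallow grey tray. Leave the shorter plain plate where it stands in the rack.

Things in the scene. Friction and masses are not known exactly. Their poses are not given: they have to be found in the camera images.
- well_plate_centre (a point): Centre of the loose seed-counting plate: bare metal, 100 (x) by 70 (y) by 8 mm (z), 90 g. x runs from foot edge to top edge; z points out of the welled face (16 round wells, 11 mm wide, 3 mm deep; top 34 mm without wells); the other face is plain. It stands on its foot edge, leaning back 20 degrees from upright on two pegs, welled face against them; its top 34 mm stand clear above the pegs.
- short_plate_centre (a point): Centre of the shorter loose plate: same bare metal, 74 mm long (x, foot to top) by 70 mm wide by 8 mm thick, plain on both faces. It leans in the other place of the rack in the same way and is to stay there.
- rack: Fixed draining rack: grey base 76 (x) by 200 mm (y), 8 mm thick, a 16 mm high lip along its -x side, places at y = +55 and -55 mm (either may hold the taller plate). In each, two 8 mm steel pegs, 52 mm apart, lean 20 degrees towards +x, ends about 70 mm above the surface; a plate's foot stands on the base at x = -12 mm. Origin: under the middle, on the work surface.
- tray: Fixed shallow grey open tray: outside 140 (x) by 100 mm (y), walls 4 mm thick and 10 mm high, floor 4 mm thick; inside 132 by 92 mm, so the plate fits with its length along the tray's x, either end first. Origin: under the middle, on the work surface; z up.

How it is judged (in metres and radians):
At the end, for the whole second after the job is handed in: The seed-counting plate lies at rest on the tray's floor, wells up and flat within 0.1 rad, its centre within 20 mm of the tray's middle along each tray axis and at most 10.5 mm above the work surface (8 mm when flat); the shorter plate is within 30 mm of where it stood (angle between well_plate_centre's own z axis and vertical below 0.1 rad and x of well_plate_centre in the frame of tray between -0.02 and 0.02 m and y of well_plate_centre in the frame of tray between -0.02 and 0.02 m and height (world z) of well_plate_centre below 0.0105 m and linear speed of well_plate below 0.02 m/s and distance of short_plate_centre from where it was at the start of the episode below 0.03 m); the robot touches nothing.
It fails at once if the shorter plate is displaced by more than 40 mm (distance of short_plate_centre from where it was at the start of the episode above 0.04 m).
It also fails if it takes over 32 s, if anything falls off the work surface, if the arm or the gripper's body presses on something with over 40 N, if the wrist force passes 120 N, or if a joint passes its speed limit or range.

## Working session

There is one attempt and no reset: what is moved stays moved. The work goes in short steps, Python scripts to look and compute and a tool call to move; the robot and the scene stay as the last step left them, time stands still between calls to the robot, and variables do not carry over. Pictures are saved under pics/ and viewed, at most 10 in all, crops included, and the job is handed in when it is done.

Besides the shell and the picture viewer there is one more tool, called after "Emit:" as name(argument=value, ...) on one line, values as JSON. apply_moves: Moves the arm, as the interface text tells. Its arguments: {"type":"object","properties":{"increments":{"type":"string"}},"required":["increments"]}

```bash
ls; mkdir -p pics; python3 - <<'E'
from cell import monitor, imaging, r
import cv2,numpy as np
np.set_printoptions(precision=4,suppress=True)
for n in ["scene","top"]:
    im=imaging.read_camera(n); cv2.imwrite(f"pics/{n}0.png",im[:,:,::-1])
    m=imaging.camera_model(n); print(n,m["fx"],m["fy"],m["cx"],m["cy"],m["D"]); print(np.array(m["pose"]))
print(imaging.camera_model("wrist")); print(monitor.state())
E
```

```text
pics
scene 416.00906837935213 416.00906837935213 274.58918357354963 204.0506335112217 [-0.0504  0.      0.      0.      0.    ]
[[   0.9022    0.2443   -0.3555  234.5915]
 [  -0.4311    0.5414   -0.7218 -581.6601]
 [   0.0162    0.8045    0.5938  583.7892]
 [   0.        0.        0.        1.    ]]
top 520.9441163192547 520.9441163192547 279.15439793585443 206.10519991836085 [-0.0801  0.      0.      0.      0.    ]
[[  0.0219   0.9994  -0.0257 495.5642]
 [ -0.9997   0.0222   0.0114  21.1395]
 [  0.012    0.0254   0.9996 981.6481]
 [  0.       0.       0.       1.    ]]
{'fx': 289.08003893196, 'fy': 289.08003893196, 'cx': 280.1410444297242, 'cy': 203.85533610966206, 'D': array([0.0118, 0.    , 0.    , 0.    , 0.    ]), 'hand_eye': array([[   0.0008,    0.9511,    0.3089,   79.8178],
       [   1.    ,   -0.0007,   -0.0004,    0.1939],
       [  -0.0001,    0.3089,   -0.9511, -135.1041],
       [   0.    ,    0.    ,    0.    ,    1.    ]])}
{'clock': 0.1, 'q': array([ 1.079 ,  0.1509,  1.4379,  0.    ,  1.5538, -0.134 ]), 'dq': array([ 0.0007, -0.0021, -0.0019, -0.0021, -0.0019, -0.0024]), 'tau': array([  0.0047, -71.4376, -57.1797,  -0.0003,   0.007 ,  -0.0002]), 'tcp_pos': array([201.29  , 538.4027, 238.7543]), 'ee_rot': array([ 0.1779,  0.984 , -0.0005, -0.0002]), 'force': array([0.7791, 0.4145, 0.222 ]), 'ft_torque': array([0.0325, 0.0027, 0.0096]), 'finger_force': 0.0, 'gripper_width': 0.9979272920972467}
```

View pics/scene0.png

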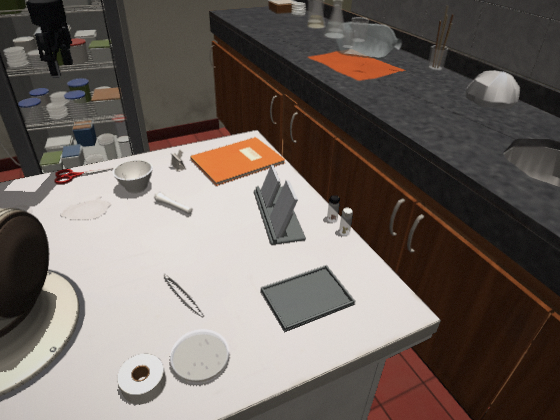

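View pics/top0.png

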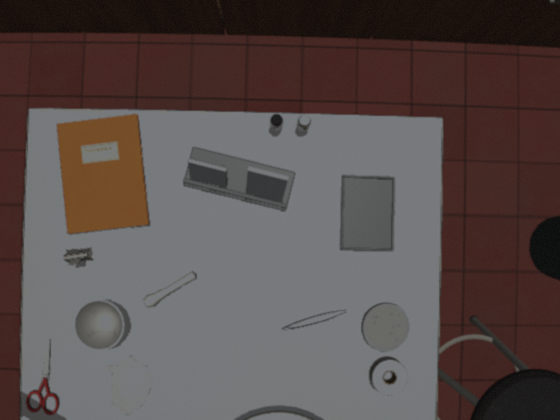

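The scene picture shows the rack near (278,210), with two leaning plates, and the tray near (307,297). In the top picture the rack is near (239,179) and the tray near (367,213). I'll enlarge the rack next.

```bash
python3 - <<'E'
import cv2,numpy as np
a=cv2.imread("pics/scene0.png")[155:255,235:315]; b=cv2.imread("pics/top0.png")[140:215,170:310]
a=cv2.resize(a,None,fx=5,fy=5,interpolation=2); b=cv2.resize(b,None,fx=5,fy=5,interpolation=2)
b=cv2.convertScaleAbs(b,alpha=1.5)
o=np.zeros((500,800,3),np.uint8); o[:500,:400]=a; cv2.imwrite("pics/z1.png",a); cv2.imwrite("pics/z2.png",b)
E
```

```text
(no output)
```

View pics/z1.png

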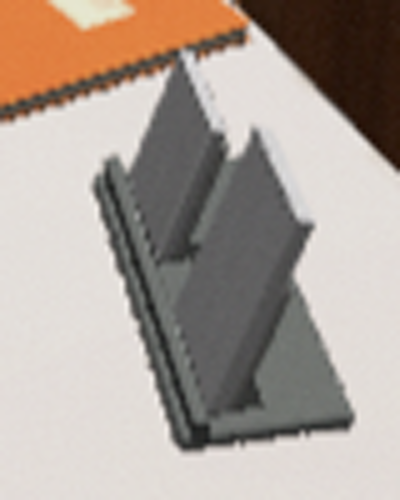

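View pics/z2.png

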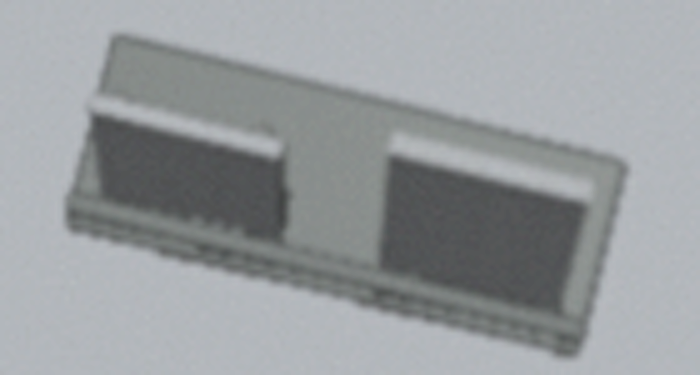

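The tall plate is on the right in the top view, which is the rack's -y place. In the 5x top crop its bright top edge runs from (390,144) to (591,192). The rack's +x base edge runs from (118,35) to (625,160), and the lip is at the bottom.

```bash
cat > h.py <<'E'
import cv2,numpy as np
from scipy.spatial.transform import Rotation as R
from cell import imaging,monitor
np.set_printoptions(precision=3,suppress=True)
def ray(n,p,pose=None):
    m=imaging.camera_model(n); K=np.array([[m["fx"],0,m["cx"]],[0,m["fy"],m["cy"]],[0,0,1]])
    u=cv2.undistortPoints(np.array(p,float).reshape(-1,1,2),K,np.array(m["D"]))[:,0]
    T=np.array(m["pose"]) if pose is None else pose@np.array(m["hand_eye"])
    return T[:3,3],np.c_[u[:,0],-u[:,1],-np.ones(len(u))]@T[:3,:3].T
def cast(n,p,z,pose=None):
    o,d=ray(n,p,pose); return o+d*((z-o[2])/d[:,2])[:,None]
def tri(p1,p2,n1="top",n2="scene"):
    o1,d1=ray(n1,p1);o2,d2=ray(n2,p2);out=[]
    for a,b in zip(d1,d2):
        s=np.linalg.lstsq(np.c_[a,-b],o2-o1,rcond=None)[0];P,Q=o1+s[0]*a,o2+s[1]*b
        out.append(np.r_[(P+Q)/2,np.linalg.norm(P-Q)])
    return np.array(out)
E
python3 - <<'E'
from h import *
z=lambda *p:np.array(p)/5+[170,140]-0.4
zs=lambda *p:np.array(p)/5+[235,155]-0.4
e=cast("top",z((118,35),(625,160)),8); print("edge",e,np.linalg.norm(e[0]-e[1]))
y=(e[0]-e[1])[:2];y/=np.linalg.norm(y);x=np.array([y[1],-y[0]]);O=e.mean(0)[:2]-38*x
print("rack",O,np.degrees(np.arctan2(x[1],x[0])))
es=cast("scene",zs((352,420),),8);print("scene corner -y+x",es)
l=cast("top",z((70,230),(575,355)),0);print("lip foot in rack",(l[:,:2]-O)@np.c_[x,y])
t=cast("top",z((390,133),(595,182),(587,203),(390,155)),102);print("top edge",t,"in rack",(t[:,:2]-O)@np.c_[x,y])
print("tri",tri(z((390,144),(591,192)),zs((261,130),(306,224))))
im=cv2.imread("pics/top0.png");c=cv2.cvtColor(im,cv2.COLOR_BGR2GRAY)[150:275,320:415]
_,b=cv2.threshold(c,0,255,cv2.THRESH_BINARY_INV+cv2.THRESH_OTSU)
k=max(cv2.findContours(b,0,2)[0],key=cv2.contourArea);bx=cv2.boxPoints(cv2.minAreaRect(k))+[320,150]
w=cast("top",bx,7);print("tray",w,w.mean(0),[np.linalg.norm(w[i]-w[i-1]) for i in range(4)])
E
```

```text
edge [[628.702 173.816   8.   ]
 [585.876 -17.518   8.   ]] 196.06818819073976
rack [570.207  86.449] -12.61661820666809
scene corner -y+x [[584.921 -18.206   8.   ]]
lip foot in rack [[-37.251  98.965]
 [-37.303 -97.481]]
top edge [[584.502  65.964 102.   ]
 [569.455  -3.783 102.   ]
 [562.271  -1.227 102.   ]
 [577.036  65.784 102.   ]] in rack [[ 18.425 -16.868]
 [ 18.975 -88.218]
 [ 11.407 -87.293]
 [ 11.178 -18.675]]
tri [[580.725  65.669 104.335   0.404]
 [566.007  -2.524 104.772   0.438]]
tray [[ 439.632 -103.574    7.   ]
 [ 582.267 -104.246    7.   ]
 [ 582.354 -207.243    7.   ]
 [ 439.14  -206.205    7.   ]] [ 510.848 -155.317    7.   ] [np.float64(102.63220253008599), np.float64(142.63612911847716), np.float64(102.9972332107858), np.float64(143.21730172408456)]
```

The measurements agree: the rack edge is 196 mm (should be 200), the tray is 143x103 mm (should be 140x100), and the plate top triangulates to about z=104 (103 expected). Next I'll work out the approach.

```bash
cat >> h.py <<'E'
def rackrot(lean=20,yaw=-12.6):
    # tool orientation: z down along plate, y ~ +rack x ; lean>0: tool z leans to -x
    a=np.radians(yaw);l=np.radians(lean);x=np.array([np.cos(a),np.sin(a),0]);u=np.array([0,0,1.])
    z=-np.sin(l)*x-np.cos(l)*u; y=np.cos(l)*x-np.sin(l)*u
    return R.from_matrix(np.c_[np.cross(y,z),y,z])
def plan(p,rot,dmax=35,amax=6,start=None):
    if start is None:
        s=monitor.state(); start=(s["tcp_pos"],R.from_quat(s["ee_rot"]))
    p0,r0=start;p=np.array(p,float);rv=(r0.inv()*rot).as_rotvec()
    n=max(1,int(np.ceil(max(np.linalg.norm(p-p0)/dmax,np.degrees(np.linalg.norm(rv))/amax))))
    print("rows",n,"rot/row",np.degrees(rv)/n)
    for i in range(n):
        c=r0*R.from_rotvec(rv*i/n); print(np.round(c.inv().apply((p-p0)/n)/10,2),end=" ")
    print(); return p,rot
E
python3 - <<'E'
from h import *
print(rackrot().as_matrix())
a=plan([600,26,190],rackrot(),dmax=33)
E
```

```text
[[ 0.218  0.917 -0.334]
 [ 0.976 -0.205  0.075]
 [ 0.    -0.342 -0.94 ]]
rows 20 rot/row [0.819 0.718 4.06 ]
[-2.76 -1.7   0.25] [-2.88 -1.5   0.23] [-2.98 -1.29  0.22] [-3.07 -1.07  0.19] [-3.14 -0.85  0.17] [-3.19 -0.62  0.14] [-3.23 -0.39  0.11] [-3.25 -0.16  0.07] [-3.25  0.07  0.03] [-3.24  0.3  -0.01] [-3.21  0.53 -0.06] [-3.16  0.75 -0.11] [-3.1   0.98 -0.16] [-3.02  1.19 -0.21] [-2.93  1.4  -0.27] [-2.82  1.6  -0.33] [-2.69  1.79 -0.39] [-2.56  1.97 -0.45] [-2.4   2.14 -0.51] [-2.24  2.29 -0.57]
```

Emit:
apply_moves(increments="-2.76 -1.7 0.25 0.8 0.7 4.1 1; -2.88 -1.5 0.23 0.8 0.7 4.1 1; -2.98 -1.3 0.22 0.8 0.7 4.1 1; -3.07 -1.07 0.2 0.8 0.7 4.1 1; -3.14 -0.85 0.17 0.8 0.7 4.1 1; -3.2 -0.62 0.14 0.8 0.7 4.1 1; -3.23 -0.4 0.1 0.8 0.7 4.1 1; -3.25 -0.16 0.07 0.8 0.7 4.1 1; -3.25 0.07 0.03 0.8 0.7 4.1 1; -3.24 0.3 0 0.8 0.7 4.1 1")

```text
clock: 0.93
tcp_pos: [400.4, 280.1, 214.7]
ee_rot: [0.512, 0.854, -0.057, -0.071]
force: [0.7, 1.4, 0.1]
gripper_width: 1.0
finger_force: 0.0
```

Emit:
apply_moves(increments="-3.2 0.53 -0.06 0.8 0.7 4.1 1; -3.16 0.75 -0.1 0.8 0.7 4.1 1; -3.1 1 -0.16 0.8 0.7 4.1 1; -3 1.2 -0.2 0.8 0.7 4.1 1; -2.93 1.4 -0.27 0.8 0.7 4.1 1; -2.82 1.6 -0.33 0.8 0.7 4.1 1; -2.7 1.8 -0.4 0.8 0.7 4.1 1; -2.56 1.97 -0.45 0.8 0.7 4.1 1; -2.4 2.14 -0.5 0.8 0.7 4.1 1; -2.24 2.3 -0.57 0.8 0.7 4.1 1")

```text
clock: 1.77
tcp_pos: [597.9, 22.3, 191.5]
ee_rot: [0.774, 0.61, -0.106, -0.133]
force: [0.1, -0.3, 0.5]
gripper_width: 0.997
finger_force: 0.0
```

```bash
python3 - <<'E'
from h import *
s=monitor.state();print(s["clock"],s["q"],s["tcp_pos"],R.from_quat(s["ee_rot"]).as_matrix())
cv2.imwrite("pics/w1.png",imaging.read_camera("wrist")[:,:,::-1])
plan([595,27,160],rackrot())
E
```

```text
1.7667 [-0.112  0.438  1.202  0.041  1.84   0.129] [597.916  22.326 191.48 ] [[ 0.234  0.916 -0.326]
 [ 0.972 -0.222  0.076]
 [-0.002 -0.335 -0.942]]
rows 1 rot/row [ 0.374 -0.238 -1.487]
[0.8  0.31 3.06]
```

View pics/w1.png

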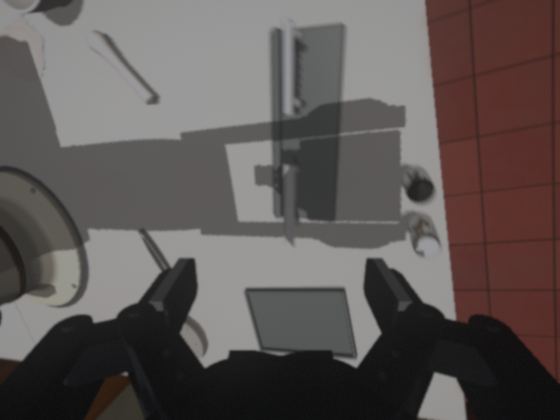

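The wrist view shows the tall plate edge-on, its top edge running from about (290,165) to (292,240). The fingers straddle it at columns ~190 and ~370, and the tray is below at (300,320).

```bash
python3 - <<'E'
from h import *
s=monitor.state();T=np.eye(4);T[:3,:3]=R.from_quat(s["ee_rot"]).as_matrix();T[:3,3]=s["tcp_pos"]
im=cv2.cvtColor(cv2.imread("pics/w1.png"),cv2.COLOR_BGR2GRAY)
for r in (185,200,215,230): print(r,im[r,276:306])
print(cast("wrist",[(290,165),(292,240)],103.5,T))
print(cast("wrist",[(343,288),(355,356),(262,349),(247,290)],10,T))
E
```

```text
185 [75 69 60 53 49 50 56 66 74 79 83 86 88 89 88 88 85 80 75 70 64 58 57 57
 56 56 56 55 56 56]
200 [91 92 90 83 72 62 60 66 73 79 84 87 88 89 89 88 84 79 72 68 63 59 57 57
 56 56 56 56 56 55]
215 [94 93 93 87 82 78 74 74 77 82 86 90 91 90 89 89 86 80 73 66 60 59 68 81
 89 92 92 93 91 87]
230 [90 91 90 91 91 90 87 86 84 84 86 88 89 89 89 89 89 89 89 90 89 89 90 89
 89 90 89 89 90 89]
[[586.946  60.291 103.5  ]
 [573.776  -2.214 103.5  ]]
[[ 584.695 -107.341   10.   ]
 [ 582.03  -205.674   10.   ]
 [ 448.474 -205.182   10.   ]
 [ 451.918 -107.757   10.   ]]
```

```bash
python3 - <<'E'
from h import *
plan([585.3,28.6,130],rackrot())
E
```

```text
rows 2 rot/row [ 0.187 -0.119 -0.744]
[0.37 0.19 3.11] [0.37 0.21 3.11]
```

Emit:
apply_moves(increments="0.37 0.2 3.1 0.2 -0.1 -0.75 1; 0.37 0.2 3.1 0.2 -0.1 -0.75 1; 0 0 0 0 0 0 1; 0 0 0 0 0 0 1; 0 0 0 0 0 0 1")

```text
clock: 2.23
tcp_pos: [583.0, 34.7, 133.9]
ee_rot: [0.765, 0.621, -0.107, -0.135]
force: [0.7, 0.4, 1.2]
gripper_width: 0.999
finger_force: 0.0
```

```bash
python3 - <<'E'
from h import *
s=monitor.state();print(s["clock"],s["tcp_pos"],R.from_quat(s["ee_rot"]).as_matrix(),s["dq"])
T=np.eye(4);T[:3,:3]=R.from_quat(s["ee_rot"]).as_matrix();T[:3,3]=s["tcp_pos"]
im=imaging.read_camera("wrist")[:,:,::-1]
cv2.imwrite("pics/w2.png",np.hstack([im[100:400,130:430]]))
np.save("T2.npy",T);cv2.imwrite("pics/w2f.png",im)
E
```

```text
2.2333 [583.033  34.724 133.896] [[ 0.206  0.921 -0.33 ]
 [ 0.979 -0.192  0.073]
 [ 0.004 -0.338 -0.941]] [-0.002 -0.013 -0.014 -0.    -0.002 -0.001]
```

View pics/w2f.png

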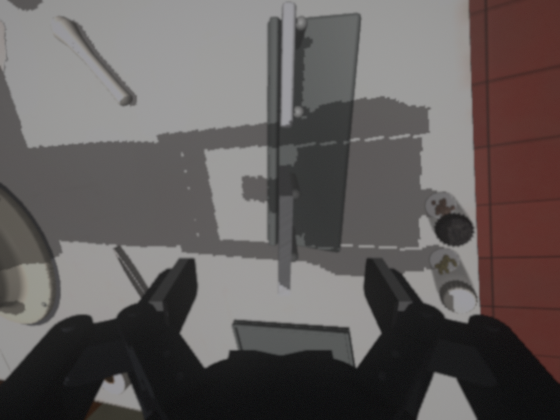

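The plate's top edge runs from about (287,165) to (285,290), close to the finger midline at column 281.

```bash
python3 - <<'E'
from h import *
T=np.load("T2.npy");a=cast("wrist",[(285.5,290),(286.5,165),(278.5,288),(292.5,288)],103.5,T);print(a)
e=cast("wrist",[(343,250),(360,14)],8,T);print(e)
print("tool frame",(a-T[:3,3])@T[:3,:3])
Tt=a[:2].mean(0);rot=rackrot();p=Tt+25*rot.as_matrix()[:,2];print(p)
plan(p,rot,dmax=15)
plan([569.5,32,80],rot,dmax=15)
E
```

```text
[[568.244   2.307 103.5  ]
 [585.444  84.493 103.5  ]
 [563.461   3.722 103.5  ]
 [573.535   3.908 103.5  ]]
[[590.577 -14.119   8.   ]
 [629.537 175.382   8.   ]]
tool frame [[-34.887   2.895  31.112]
 [ 49.078   2.941  31.453]
 [-34.486  -1.782  32.796]
 [-32.232   7.461  29.481]]
[568.499  45.265  80.008]
rows 4 rot/row [0.068 0.006 0.191]
[0.18 0.07 1.42] [0.18 0.07 1.42] [0.18 0.07 1.42] [0.18 0.07 1.42] 
rows 4 rot/row [0.068 0.006 0.191]
[-0.14  0.15  1.39] [-0.14  0.16  1.38] [-0.14  0.16  1.38] [-0.14  0.16  1.38]
```

Emit:
apply_moves(increments="0 0.1 1.5 0 0 0 1; 0 0.1 1.5 0 0 0 1; 0 0.1 1.4 0 0 0 1; 0 0 1.2 0 0 0 1; 0 0 0 0 0 0 1; 0 0 0 0 0 0 1")

```text
clock: 2.78
tcp_pos: [566.9, 38.3, 79.4]
ee_rot: [0.765, 0.621, -0.107, -0.135]
force: [0.2, 0.7, 0.3]
gripper_width: 0.998
finger_force: 0.0
```

Emit:
apply_moves(increments="0 0 0 0 0 0 0; 0 0 0 0 0 0 0; 0 0 0 0 0 0 0; 0 0 0 0 0 0 0; 0 0 0 0 0 0 0; 0 0 0 0 0 0 0; 0 0 0 0 0 0 0; 0 0 0 0 0 0 0")

```text
clock: 3.45
tcp_pos: [566.3, 38.3, 78.7]
ee_rot: [0.765, 0.621, -0.107, -0.135]
force: [-3.8, 0.7, 4.3]
gripper_width: 0.087
finger_force: 60.4
```

Emit:
apply_moves(increments="0 0 -1 0 0 0 0; 0 0 -1.5 0 0 0 0; 0 0 -2 0 0 0 0; 0 0 -2 0 0 0 0; 0 0 -2.5 0 0 0 0; 0 0 -2.5 0 0 0 0; 0 0 -2.5 0 0 0 0; 0 0 -2 0 0 0 0; 0 0 0 0 0 0 0")

```text
clock: 4.2
tcp_pos: [621.5, 26.1, 233.4]
ee_rot: [0.765, 0.621, -0.105, -0.133]
force: [-0.5, -0.3, -1.2]
gripper_width: 0.083
finger_force: 59.9
```

```bash
python3 - <<'E'
from h import *
s=monitor.state();print(s["q"],s["tcp_pos"],s["force"],s["gripper_width"])
# place: yaw of tray ~0; forward tilt 65deg -> lean=-65
rot=rackrot(-62,0);print(rot.as_matrix())
a=plan([470,-154,200],rot,amax=5.5)
im=np.hstack([cv2.resize(imaging.read_camera(n)[:,:,::-1],(400,300)) for n in("scene","wrist")]);cv2.imwrite("pics/l.png",im)
E
```

```text
[-0.102  0.475  1.066  0.042  1.939  0.113] [621.471  26.142 233.372] [-0.461 -0.29  -1.225] 0.08253160694852708
[[ 0.     0.469  0.883]
 [ 1.     0.     0.   ]
 [ 0.     0.883 -0.469]]
rows 15 rot/row [-5.412  0.294 -0.811]
[-1.38 -0.63  0.45] [-1.38 -0.69  0.38] [-1.37 -0.74  0.31] [-1.36 -0.78  0.23] [-1.35 -0.82  0.15] [-1.34 -0.85  0.06] [-1.33 -0.87 -0.03] [-1.31 -0.88 -0.12] [-1.3  -0.88 -0.21] [-1.29 -0.88 -0.3 ] [-1.27 -0.86 -0.39] [-1.26 -0.84 -0.47] [-1.24 -0.81 -0.56] [-1.23 -0.77 -0.64] [-1.21 -0.72 -0.72]
```

View pics/l.png

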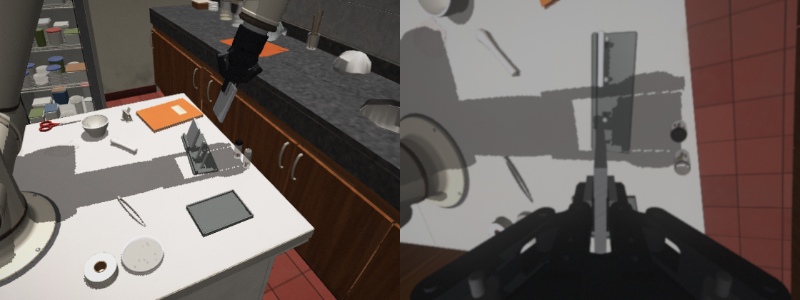

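The plate is held clear above the rack, and the short plate is undisturbed. Next I swing over the tray and pitch it forward so the wells turn up.

Emit:
apply_moves(increments="-1.38 -0.63 0.45 -5.4 0.3 -0.8 0; -1.38 -0.7 0.38 -5.4 0.3 -0.8 0; -1.37 -0.74 0.3 -5.4 0.3 -0.8 0; -1.36 -0.78 0.23 -5.4 0.3 -0.8 0; -1.35 -0.82 0.15 -5.4 0.3 -0.8 0; -1.34 -0.85 0.06 -5.4 0.3 -0.8 0; -1.33 -0.87 0 -5.4 0.3 -0.8 0; -1.3 -0.88 -0.1 -5.4 0.3 -0.8 0; -1.3 -0.88 -0.2 -5.4 0.3 -0.8 0; -1.3 -0.88 -0.3 -5.4 0.3 -0.8 0")

```text
clock: 5.13
tcp_pos: [517.1, -93.6, 206.2]
ee_rot: [0.701, 0.648, 0.215, 0.206]
force: [-0.6, 0.5, -0.3]
gripper_width: 0.082
finger_force: 60.0
```

Emit:
apply_moves(increments="-1.27 -0.86 -0.4 -5.4 0.3 -0.8 0; -1.26 -0.84 -0.47 -5.4 0.3 -0.8 0; -1.24 -0.8 -0.56 -5.4 0.3 -0.8 0; -1.23 -0.77 -0.64 -5.4 0.3 -0.8 0; -1.2 -0.72 -0.72 -5.4 0.3 -0.8 0; 0 0 0 0 0 0 0; 0 0 0 0 0 0 0")

```text
clock: 5.72
tcp_pos: [475.8, -140.3, 195.6]
ee_rot: [0.632, 0.619, 0.336, 0.324]
force: [1.1, -0.3, -1.6]
gripper_width: 0.087
finger_force: 60.1
```

```bash
python3 - <<'E'
from h import *
s=monitor.state();M=R.from_quat(s["ee_rot"]).as_matrix();print(s["clock"],s["q"],s["tcp_pos"],s["force"],s["gripper_width"]);print(M)
im=np.hstack([cv2.resize(imaging.read_camera(n)[:,:,::-1],(400,300)) for n in("scene","top")]);cv2.imwrite("pics/l2.png",im)
for l in (-65,-70): print(l,rackrot(l,0).as_matrix())
E
```

```text
5.7167 [-0.884 -0.45   2.327  1.035  0.844 -1.422] [ 475.762 -140.29   195.598] [ 1.092 -0.324 -1.593] 0.08724226079779453
[[ 0.009  0.564  0.826]
 [ 1.    -0.025  0.007]
 [ 0.024  0.825 -0.564]]
-65 [[ 0.     0.423  0.906]
 [ 1.     0.     0.   ]
 [ 0.     0.906 -0.423]]
-70 [[ 0.     0.342  0.94 ]
 [ 1.    -0.    -0.   ]
 [ 0.     0.94  -0.342]]
```

View pics/l2.png

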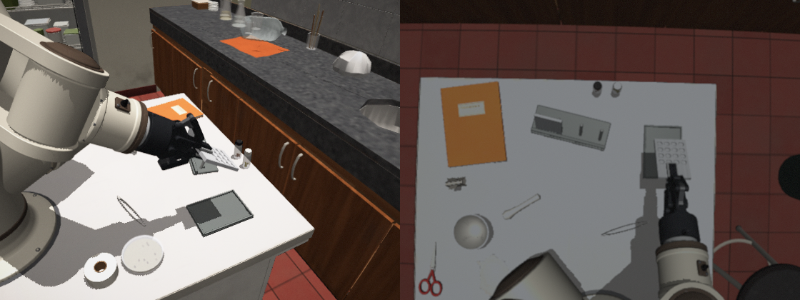

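The plate is above the tray, wells up and about 34° from flat (tray around (662,152) in the right half). The arm is fairly folded, so I'll keep this tilt and lower outward.

```bash
python3 - <<'E'
from h import *
plan([508,-155,75],rackrot(-56,0),dmax=20)
E
```

```text
rows 7 rot/row [-0.043 -0.069 -0.181]
[-0.26 -1.18  1.35] [-0.25 -1.19  1.35] [-0.25 -1.19  1.35] [-0.24 -1.19  1.34] [-0.24 -1.19  1.34] [-0.23 -1.19  1.34] [-0.23 -1.19  1.34]
```

Emit:
apply_moves(increments="-0.26 -1.2 1.35 0 -0.1 -0.2 0; -0.25 -1.2 1.35 0 -0.1 -0.2 0; -0.25 -1.2 1.35 0 -0.1 -0.2 0; -0.24 -1.2 1.35 0 0 -0.2 0; -0.24 -1.2 1.35 0 0 -0.2 0; -0.24 -1.2 1.35 0 0 -0.2 0; -0.23 -1.2 1.35 0 0 -0.2 0; 0 0 0 0 0 0 0; 0 0 0 0 0 0 0; 0 0 0 0 0 0 0")

```text
clock: 6.65
tcp_pos: [508.3, -154.7, 75.2]
ee_rot: [0.623, 0.627, 0.332, 0.33]
force: [0.2, -0.5, -1.7]
gripper_width: 0.086
finger_force: 60.1
```

```bash
python3 - <<'E'
from h import *
s=monitor.state();M=R.from_quat(s["ee_rot"]).as_matrix();print(s["clock"],s["q"],s["tcp_pos"],s["force"],s["gripper_width"]);print(M)
b=imaging.read_camera("scene")[:,:,::-1];t=imaging.read_camera("top")[:,:,::-1]
cv2.imwrite("pics/s3.png",b);cv2.imwrite("pics/t3.png",t)
im=np.hstack([cv2.resize(b[230:350,210:370],None,fx=2.5,fy=2.5,interpolation=2),cv2.resize(t[150:270,310:470],None,fx=2.5,fy=2.5,interpolation=2)]);cv2.imwrite("pics/l3.png",im)
E
```

```text
6.65 [-0.827 -0.091  2.388  1.488  0.661 -2.021] [ 508.323 -154.662   75.16 ] [ 0.152 -0.469 -1.732] 0.08563981366257452
[[-0.007  0.562  0.827]
 [ 1.     0.004  0.005]
 [-0.001  0.827 -0.562]]
```

View pics/l3.png

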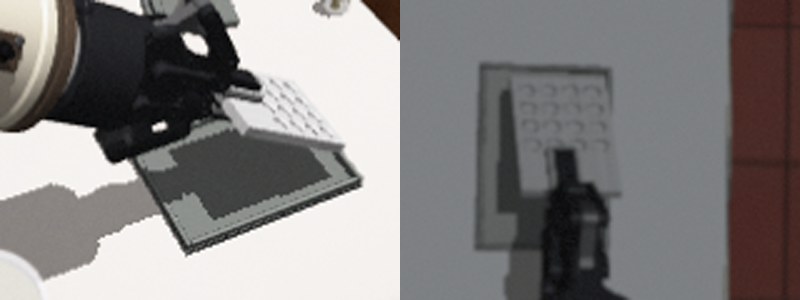

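The plate sits above the tray, wells up, slightly towards -y. In the right panel the foot edge runs from (511,77) to (608,77) and the top edge from (522,192) to (620,192). I'll cast these points.

```bash
python3 - <<'E'
from h import *
c=lambda *p:(np.array(p,float)-[400,0])/2.5+[310,150]-.3
f=cast("top",c((511,77),(608,77)),33+3);t=cast("top",c((522,192),(620,192)),90);print(f,t,np.linalg.norm(f.mean(0)-t.mean(0)))
print("tray",cast("top",c((480,65),(610,67),(476,247)),9))
E
```

```text
[[ 569.6   -125.382   36.   ]
 [ 571.332 -196.812   36.   ]] [[ 486.451 -126.042   90.   ]
 [ 487.847 -194.003   90.   ]] 99.29134850507653
tray [[ 580.178 -106.043    9.   ]
 [ 581.08  -204.448    9.   ]
 [ 443.789 -105.641    9.   ]]
```

Emit:
apply_moves(increments="0.2 -0.5 0.35 0 0 0 0; 0.2 -0.5 0.35 0 0 0 0; 0.15 -0.5 0.3 0 0 0 0; 0 -0.2 0.15 0 0 0 0; 0 0 0 0 0 0 0; 0 0 0 0 0 0 0")

```text
clock: 7.25
tcp_pos: [507.9, -150.1, 54.5]
ee_rot: [0.623, 0.627, 0.331, 0.331]
force: [0.3, -0.4, -1.0]
gripper_width: 0.083
finger_force: 60.1
```

Emit:
apply_moves(increments="0 -0.16 0.11 0 0 0 0; 0 -0.16 0.11 0 0 0 0; 0 -0.1 0.06 0 0 0 0; 0 0 0 0 0 0 0; 0 0 0 0 0 0 0")

```text
clock: 7.67
tcp_pos: [507.8, -150.0, 48.8]
ee_rot: [0.623, 0.627, 0.331, 0.331]
force: [-1.8, 0.1, 1.1]
gripper_width: 0.087
finger_force: 60.3
```

```bash
python3 - <<'E'
from h import *
s=monitor.state();M=R.from_quat(s["ee_rot"]).as_matrix();print(s["clock"],s["q"],s["tcp_pos"],s["force"],s["gripper_width"])
f=np.array([570.5,-155,7.5]);print(s["tcp_pos"]+M@[0,0,75])
p=s["tcp_pos"]
# pivot: lower tilt by 8 deg about foot
rot=rackrot(-64,0);plan(p+M@[0,0,75]-75*rot.as_matrix()[:,2]+[0,0,1],rot,amax=3)
E
```

```text
7.6667 [-0.816 -0.021  2.41   1.617  0.65  -2.172] [ 507.776 -149.974   48.833] [-1.762  0.095  1.072] 0.08673268700020585
[ 569.821 -149.719    6.699]
rows 3 rot/row [-2.727 -0.07   0.063]
[ 0.01 -0.33  0.01] [ 0.01 -0.33 -0.01] [ 0.01 -0.33 -0.02]
```

Emit:
apply_moves(increments="0 -0.33 0 -2.7 0 0 0; 0 -0.33 0 -2.7 0 0 0; 0 -0.33 -0.02 -2.7 0 0 0; 0 0 0 0 0 0 0; 0 0 0 0 0 0 0; 0 0 0 0 0 0 0")

```text
clock: 8.17
tcp_pos: [502.4, -150.1, 40.3]
ee_rot: [0.599, 0.602, 0.375, 0.373]
force: [0.5, 0.2, 0.5]
gripper_width: 0.08
finger_force: 60.1
```

```bash
python3 - <<'E'
from h import *
s=monitor.state();M=R.from_quat(s["ee_rot"]).as_matrix();print(s["clock"],s["q"],s["tcp_pos"],s["force"],s["gripper_width"]);print(M)
print(s["tcp_pos"]+M@[0,0,75])
E
```

```text
8.1667 [-0.894  0.091  2.475  1.885  0.83  -2.527] [ 502.43  -150.07    40.346] [0.453 0.24  0.475] 0.07986849882584132
[[-0.005  0.441  0.897]
 [ 1.     0.002  0.004]
 [-0.     0.897 -0.441]]
[ 569.732 -149.756    7.251]
```

Emit:
apply_moves(increments="0 0 0 0 0 0 0.25; 0 0 0 0 0 0 0.25; 0 0 0 0 0 0 0.25; 0 0 0 0 0 0 0.25; 0 0 0 0 0 0 0.25")

```text
clock: 8.58
tcp_pos: [502.4, -149.9, 40.5]
ee_rot: [0.598, 0.602, 0.375, 0.374]
force: [-0.6, -0.8, -0.5]
gripper_width: 0.25
finger_force: 0.3
```

Emit:
apply_moves(increments="0 0 -2 0 0 0 0.25; 0 0 -3 0 0 0 0.25; 0 0 -3 0 0 0 0.25; 0 0 0 0 0 0 0.25")

```text
clock: 8.92
tcp_pos: [429.5, -151.5, 76.7]
ee_rot: [0.598, 0.602, 0.373, 0.376]
force: [0.5, -1.5, 0.9]
gripper_width: 0.253
finger_force: 0.0
```

```bash
python3 - <<'E'
from h import *
s=monitor.state();M=R.from_quat(s["ee_rot"]).as_matrix();print(s["clock"],s["q"],s["tcp_pos"],s["force"],s["gripper_width"])
b=imaging.read_camera("scene")[:,:,::-1];t=imaging.read_camera("top")[:,:,::-1]
cv2.imwrite("pics/s4.png",b);cv2.imwrite("pics/t4.png",t)
im=np.hstack([cv2.resize(b[180:350,210:370],None,fx=2.5,fy=2.5,interpolation=2),cv2.resize(t[140:310,310:470],None,fx=2.5,fy=2.5,interpolation=2)]);cv2.imwrite("pics/l4.png",im)
E
```

```text
8.9167 [-1.173 -0.19   2.586  1.52   0.977 -2.294] [ 429.469 -151.515   76.713] [ 0.476 -1.52   0.91 ] 0.2531357486858586
```

View pics/l4.png

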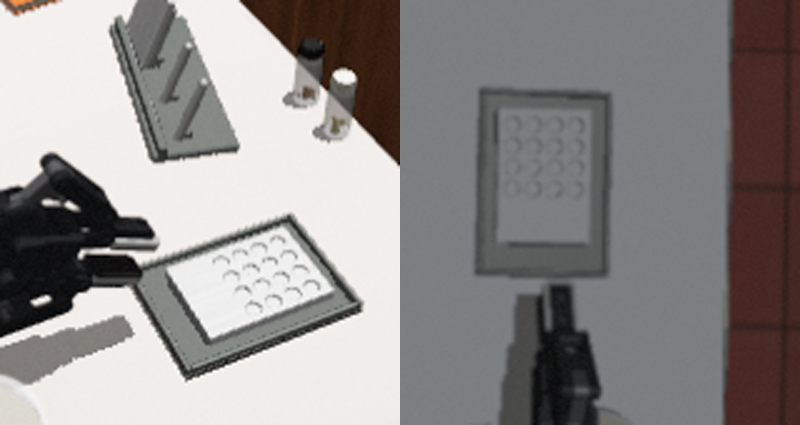

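The plate lies flat with wells up, within about 5 mm of the tray's middle (plate at (544,175), tray at (543,181) in the right panel). The gripper is clear and the short plate still stands, so I'm handing in.

```bash
python3 -c "
from cell import r
print(r.finish_job())"
```

```text
the job is handed in; nothing more can be done
None
```

The job is handed in at about 9 s of the 32 s: the last pictures show the seed-counting plate flat in the tray with wells up, about 5 mm from the middle, the shorter plate still standing in the rack, and the gripper clear; no verdict was returned.

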